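# Load the cartridge magazine, control on top

### The job

Load the two test cartridges lying on the bench into the tilted spring-loaded magazine, well face up and one at a time: first the sample cartridge (one round well and a long window), then on top of it the control cartridge (three round wells), because the analyser draws from the top and the control has to run first. Push each one straight in against the spring until both steel lips have snapped back over its ends, and let it go before fetching the next. Leave the beaker, the amber bottle and the dropper bottle standing where they are.

Things in the scene. Friction and masses are not known exactly. Their poses are not given: they have to be found in the camera images.
- sample_mid (a point): Sample cartridge: flat white plastic block 36 mm wide (x), 92 mm long (y) and 18 mm thick (z, out of its well face), 60 g, with one round well and a long window slot in its upper face; it lies flat on the bench with the well face up and fits either way round. The point is its centre, 9 mm above its underside.
- control_mid (a point): Control cartridge: flat white plastic block 36 mm wide (x), 92 mm long (y) and 18 mm thick (z, out of its well face), 60 g, with three round wells in a row in its upper face; it lies flat on the bench with the well face up and fits either way round. The point is its centre, 9 mm above its underside.
- magazine_mouth (a point): Mouth of the magazine, on its axis, level with the lips' undersides, about 108 mm above the bench. z: outward along the axis, 30 degrees from vertical, leaning to the front (roughly to the robot); cartridges go in along -z. y: along the mouth (as the cartridge's 92 mm). x: across it, to the back and up. A locked cartridge's centre is at z = -9 mm, the one beneath at -27 mm.
- magazine: The aluminium magazine, axes as at its mouth, origin 92 mm below it. Four corner posts guide a cartridge with 1.5 mm play; they end 14 mm above the mouth point, then flare for 8 mm, to 115 x 59 mm over all. Both long sides are open over the middle 68 mm (y -34 to 34 mm) down to 53 mm below the mouth, so fingers holding a cartridge by its 36 mm width can follow it in and open along x.
- stand: The grey metal stand that holds the magazine tilted, bolted down: base plate 150 x 134 x 8 mm, origin under its centre, front to -x; cheeks 75 mm high at y = -59 and 59 mm.
- follower (a joint): Black spring plate inside the magazine that carries the stack: 0 = fully up, its top face 1.5 mm under the lips (empty); grows as it is pushed in, in m; about 0.0165 with one cartridge locked in, 0.0345 with two; stop at 0.053. Its spring pushes back with 4.5 N at 0, rising by 0.9 N per 10 mm.
- lip_left (a joint): Steel spring lip in the middle of the mouth's +y end, 18 mm wide, hinged 45 mm below; a ramp above, a flat hook below that reaches 4.5 mm over the cartridge's end. rad: 0 = shut; swings out by about 0.1 while a cartridge passes. It snaps back when the upper face is 1.5 mm or more below the lips; let go, the cartridge springs up against them. Pushing in takes 5 to 15 N.
- lip_right (a joint): The same lip at the mouth's -y end. A cartridge that goes in slightly cocked may catch under one lip only: push its upper face 5 to 8 mm below the lips to be sure of both (even the second one has room for 18 mm); an end that has not caught can be pressed down with the shut fingers on the cartridge's upper face.
- beaker: Clear beaker, 70 mm across, 88 mm high, origin under its centre; leave it standing.
- amber_bottle: Amber bottle with white cap, 48 mm across, 100 mm high, origin under its centre; leave it standing.
- dropper_bottle: White bottle with red cap, 52 mm across, 110 mm high, origin under its centre; leave it standing.
Not all that is in view belongs to the job. What is shaped like the part that bears control_mid but brown or turquoise is not meant.

How it is judged (in metres and radians):
On the way, in this order (a step that is already met when the one before it is completed fails the run):
1. the sample cartridge alone is locked under both lips and let go (z of sample_mid in the frame of magazine_mouth between -0.012 and -0.006 m and x of sample_mid in the frame of magazine_mouth between -0.004 and 0.004 m and y of sample_mid in the frame of magazine_mouth between -0.004 and 0.004 m and angle between the z axis of sample_mid and the z axis of magazine_mouth, either way round below 0.1 rad and angle between sample_mid's own z axis and vertical below 0.8 rad and value of joint follower between 0.0135 and 0.0195 m and value of joint each of lip_left, lip_right below 0.03 rad and contact force between the fingers and sample below 0.1 N), for 0.2 s.
2. the control cartridge is locked under both lips on top of it and let go (z of sample_mid in the frame of magazine_mouth between -0.03 and -0.024 m and x of sample_mid in the frame of magazine_mouth between -0.004 and 0.004 m and y of sample_mid in the frame of magazine_mouth between -0.004 and 0.004 m and angle between the z axis of each of sample_mid, control_mid and the z axis of magazine_mouth, either way round below 0.1 rad and angle between each of sample_mid, control_mid's own z axis and vertical below 0.8 rad and z of control_mid in the frame of magazine_mouth between -0.012 and -0.006 m and x of control_mid in the frame of magazine_mouth between -0.004 and 0.004 m and y of control_mid in the frame of magazine_mouth between -0.004 and 0.004 m and value of joint follower between 0.0315 and 0.0375 m and value of joint each of lip_left, lip_right below 0.03 rad and contact force between the fingers and control below 0.1 N), for 0.2 s.
At the end, for the whole second after the job is handed in: Sample cartridge 27 mm and control cartridge 9 mm (centres) under the lips, each within 3 mm in depth, 4 mm sideways and 0.1 rad, well faces up; both lips shut within 0.03 rad, follower at 31.5 to 37.5 mm, cartridges at rest (z of sample_mid in the frame of magazine_mouth between -0.03 and -0.024 m and x of sample_mid in the frame of magazine_mouth between -0.004 and 0.004 m and y of sample_mid in the frame of magazine_mouth between -0.004 and 0.004 m and angle between the z axis of each of sample_mid, control_mid and the z axis of magazine_mouth, either way round below 0.1 rad and angle between each of sample_mid, control_mid's own z axis and vertical below 0.8 rad and z of control_mid in the frame of magazine_mouth between -0.012 and -0.006 m and x of control_mid in the frame of magazine_mouth between -0.004 and 0.004 m and y of control_mid in the frame of magazine_mouth between -0.004 and 0.004 m and value of joint follower between 0.0315 and 0.0375 m and value of joint each of lip_left, lip_right below 0.03 rad and linear speed of each of sample, control below 0.02 m/s); the robot touches nothing.
It fails at once if the beaker is moved by more than 30 mm or tipped (distance of beaker from where it was at the start of the episode above 0.03 m or angle between beaker's own z axis and vertical above 0.4 rad).
It fails at once if the amber bottle is moved by more than 30 mm or tipped (distance of amber_bottle from where it was at the start of the episode above 0.03 m or angle between amber_bottle's own z axis and vertical above 0.4 rad).
It fails at once if the dropper bottle is moved by more than 30 mm or tipped (distance of dropper_bottle from where it was at the start of the episode above 0.03 m or angle between dropper_bottle's own z axis and vertical above 0.4 rad).
It also fails if it takes over 58 s, if anything falls off the work surface, if the arm or the gripper's body presses on something with over 40 N, if the wrist force passes 120 N, or if a joint passes its speed limit or range.

### The arm

A 6-joint arm with a two-finger parallel gripper is mounted at the origin on a cart in front of the work surface, level with it; the furniture and walls round the work are solid. World frame = base frame: x ahead of the robot, y to its left, z up, the work surface at z = 0. Lengths are in m, angles in degrees, forces in N, time in s.
With the tool pointing down it reaches from about 0.4 to 0.825 m from the base axis. Payload 7 kg.
Tool frame: the origin (TCP) lies at the very end of the fingers, on their centre line; the grasp point (between the pads) lies 19 mm behind it; z points along the fingers, y is the line along which they close (so a half turn about z gives the same grasp; the last joint's range is limited). The gripper opens to 88 mm and grips with 3 to 60 N. Pads are 19 mm wide; open, the fingers measure 130 mm over their backs; the gripper's body (78 mm by 193 mm) begins 47 mm behind the grasp point.
Start: joints at [88.299, 20.546, 0.682, 0, -70.136, -16.507], TCP at [0.211, 0.641, 0.227] pointing down, gripper open.
Joint ranges: [-176.03, 176.03], [-82.01, 121.73], [-58.28, 71.71], [-173.87, 95.51], [-174.79, -0.11], [-173.66, 173.66]. Speed limits (degrees/s): [136.94, 136.94, 172.46, 180, 180, 180].

### API

Orientations are given as [roll, pitch, yaw] about the fixed x, y, z axes, in that order (R = Rz(yaw) Ry(pitch) Rx(roll)).
In Python, from plant import r gives the robot as it stands. The module is installed in compiled form; this text tells all that it offers.
- The arm moves only by the tool jog_arm, never from a script. Its arguments are lists of equal length, an entry for each row: "travel": the shift along the tool's x, y, z each as a share of 50 cm, from -1 to 1, a list of three; "dr": the turn, a rotation vector about the tool's x, y, z each as a share of 360 degrees, from -1 to 1, a list of three; "claw": the opening, from 0 (shut) to 1 (fully open). A call has exactly 10 rows; each row is the pose to reach, as a shift and turn from the pose commanded when the call began, along the tool's axes at that moment, turning the shorter way round; what a row does not reach only later rows make up. A row lasts 1/8 s, in which the tool goes at most 62.5 mm and 10.7 degrees, less where a joint would pass 70% of its speed; a pose out of reach is approached as far as the arm can. A call with a number of a shift or a turn outside -1 to 1 is refused whole. A call with a gripper value outside its range is refused whole. The fingers move at their own pace and stop on an object; "newtons" is the grip in N (left out, the last holds). Time passes only in rows, so rows that repeat a pose let the fingers close, or fill a call up. It gives the time, the measured TCP pose, the force, the opening and the grip force at its end, in the units of the state.
- r.get_state(): the state, without advancing time (a new reading comes with each control period).
- r.capture(name): name is "side" or "top" or "wrist"; returns a dict with "pixels" (480x640x3 uint8, red, green, blue), "range_z" (480x640 float32, m along the optical axis (not along the pixel's ray), 0 where there is no reading), "fx", "fy", "cx", "cy" (pixels), "position" and "attitude" of the camera in the world; the wrist camera has in their place "hand_eye" (4x4, takes a point from camera to tool coordinates, whose origin is the TCP and whose axes are the flange's). Camera axes: x right, y up, looking along -z (the intrinsics and any distortion apply to the point x, -y, -z); pixel columns grow to the right and rows downward; lengths in m; the calibration is good to about 2 mm. A picture is of the moment at which its call begins: read the wrist's pose just before it.
- r.close_job(): hands the job in; it is judged then, once.
Trained networks look in the newest picture that a camera, given by its name, has taken for a name from the list of things; names that differ only in an ending like _2 or _b are one class to them, and where a whole thing is asked for, a point or a joint stands for the part that bears it (a point fixed in the world has none). Each returns a list of dicts, best first, with "conf" (0 to 1); they miss things now and then, are a little off and sometimes report something else, mostly with a low value. They report only what shows in the picture. A call takes as long as a camera call. They do not tell look-alikes from the thing itself.
- r.boxes_of(name, camera): "extent" ([left, top, right, bottom] in pixels, round what is visible of it).
- r.regions_of(name, camera): "pixels" (480x640 bool, what is visible of it) and "extent" ([left, top, right, bottom] in pixels, round what is visible of it).
- r.tip_of(name, camera): "at" ([column, row] in pixels: a listed point, or the origin of a listed thing).
The state is a dict: "time_s": time; "joints": joint angles; "qd": joint speeds; "joint_torque": joint torques, N m; "tcp_pos": TCP position; "eef_rot": TCP orientation; "contact_force": force on the tool from outside, world axes, zero at the start; "moment": the same for the moment, N m; "gripper_width": finger opening in m; "gripper_force": force on a finger pad.
Only numpy, scipy, OpenCV 4.12 (cv2) and the standard library are available. Lean on these libraries where they do the work, as an engineer would, in place of code of your own. Each camera call takes 0.05 s, during which the arm holds its last target. There are 200 camera calls.

## Working session

There is one attempt and no reset: what is moved stays moved. The work goes in short steps, Python scripts to look and compute and a tool call to move; the robot and the scene stay as the last step left them, time stands still between calls to the robot, and variables do not carry over. Pictures are saved under pics/ and viewed, at most 10 in all, crops included, and the job is handed in when it is done.

Besides the shell and the picture viewer there is one more tool, called after "Request:" by a JSON object that holds its "fn" and its "kwargs", one argument or row to a line. jog_arm: Moves the arm, as the interface text tells. Its arguments: {"type":"object","properties":{"travel":{"type":"array"},"dr":{"type":"array"},"claw":{"type":"array"},"newtons":{"type":"number"}},"required":["travel","dr","claw"]}

```bash
mkdir -p pics
cat > h.py <<'E'
import numpy as np, cv2
from scipy.spatial.transform import Rotation as R
from plant import r
def rot(a):
    a=np.array(a,float)
    if a.shape==(3,3): return a
    if a.shape==(4,): return R.from_quat(a).as_matrix()
    return R.from_euler('xyz',a,degrees=True).as_matrix()
def cap(n):
    s=r.get_state(); c=r.capture(n)
    if 'hand_eye' in c:
        T=np.eye(4);T[:3,:3]=rot(s['eef_rot']);T[:3,3]=s['tcp_pos'];M=T@np.array(c['hand_eye'])
    else:
        M=np.eye(4);M[:3,:3]=rot(c['attitude']);M[:3,3]=c['position']
    c['M']=M; return c
def pts(c,mask=None):
    z=c['range_z']; v,u=np.nonzero((z>0) if mask is None else (mask&(z>0))); d=z[v,u]
    p=np.stack([(u-c['cx'])/c['fx']*d,-(v-c['cy'])/c['fy']*d,-d,np.ones_like(d)])
    return (c['M']@p)[:3].T
E
python3 - <<'E'
from h import *
for n in ['side','top']:
    c=cap(n); print(n,{k:c[k] for k in c if k not in('pixels','range_z','M')})
    cv2.imwrite(f'pics/{n}.png',c['pixels'][...,::-1])
    for k in ['sample_mid','control_mid','magazine','magazine_mouth','stand','beaker','amber_bottle','dropper_bottle']:
        if k!='magazine_mouth':
          for g in r.regions_of(k,n)[:4]:
            p=pts(c,g['pixels']); print(k,round(g['conf'],2),np.round(g['extent']),np.median(p,0).round(3) if len(p) else '')
        print(k,'tip',[(np.round(t['at']),round(t['conf'],2)) for t in r.tip_of(k,n)[:3]])
print(r.get_state())
E
```

```text
side {'fx': 537.0537230416917, 'fy': 537.0537230416917, 'cx': 330.4874750751681, 'cy': 237.584597415505, 'position': array([ 0.01963051, -0.99002302,  0.6008342 ]), 'attitude': array([ 66.51679504,   1.23470904, -28.51295719])}
sample_mid 0.77 [339. 336. 380. 372.] [ 0.439 -0.292  0.019]
sample_mid tip [(array([357., 350.]), 0.65)]
control_mid 0.92 [258. 286. 282. 312.] [ 0.381 -0.019  0.02 ]
control_mid 0.85 [310. 297. 344. 331.] [ 0.457 -0.143  0.019]
control_mid 0.63 [291. 233. 309. 248.] [0.567 0.225 0.019]
control_mid 0.62 [229. 258. 258. 284.] [0.374 0.129 0.019]
control_mid tip [(array([327., 313.]), 0.93), (array([246., 267.]), 0.84), (array([392., 301.]), 0.62)]
magazine 0.98 [297. 208. 343. 257.] [0.544 0.027 0.104]
magazine tip [(array([333., 257.]), 0.97)]
magazine_mouth tip [(array([318., 228.]), 0.7)]
stand 0.76 [294. 210. 359. 286.] [0.545 0.022 0.041]
stand 0.54 [299. 208. 342. 261.] [0.544 0.027 0.105]
stand tip [(array([326., 271.]), 0.57), (array([240., 243.]), 0.45)]
beaker 0.57 [227. 209. 254. 247.] [0.431 0.288 0.056]
beaker tip [(array([241., 241.]), 0.65)]
amb
[... 1569 characters left out ...]
 197.]), 0.59)]
{'time_s': 1.6, 'joints': array([ 8.82974271e+01,  2.05474322e+01,  6.81296060e-01,  1.33022966e-03,
       -7.01358508e+01, -1.65081029e+01]), 'qd': array([-0.01347095,  0.00796002, -0.05345664, -0.06010512,  0.02251255,
        0.00507083]), 'joint_torque': array([ 2.11315506e-03, -5.82373559e+01,  2.93299413e+01,  7.00217083e+00,
        1.24741482e-02, -1.55042000e-05]), 'tcp_pos': array([0.21095114, 0.64116581, 0.22654828]), 'eef_rot': array([ 1.79998450e+02, -1.76408672e-03, -1.82102238e+01]), 'contact_force': array([-0.21601865, -0.35470852, -0.87681064]), 'moment': array([0.02493202, 0.01101954, 0.03882086]), 'gripper_force': 0.0, 'gripper_width': 0.08761713648147516}
```

View pics/top.png

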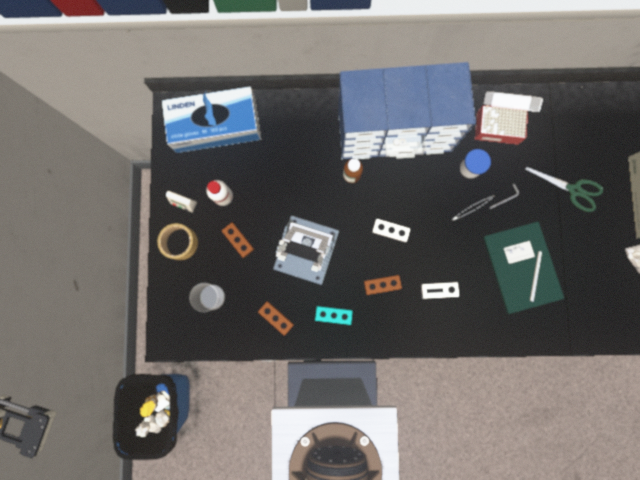

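View pics/side.png

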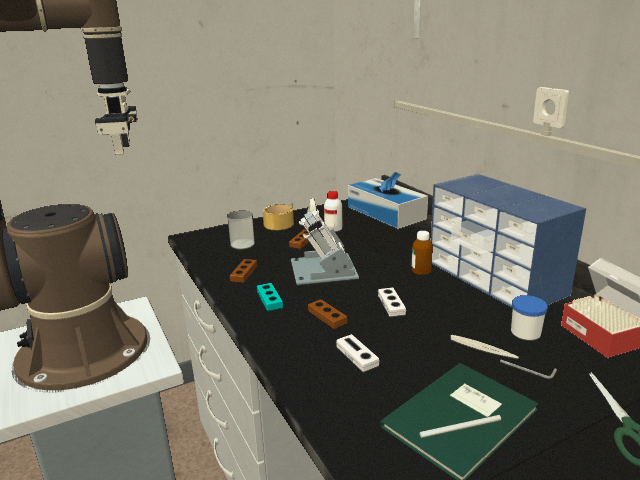

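Run:
```python
from h import *
# reuse saved picture + fresh depth
for n,cs in [('top',{'sample':(440,290),'control':(391,230)}),('side',{'sample':(357,350),'control':(392,301)})]:
    c=cap(n); im=c['pixels'].astype(int)
    w=((im.min(2)>120)).astype(np.uint8)
    for k,(u,v) in cs.items():
        m=np.zeros_like(w); m[v-32:v+32,u-32:u+32]=w[v-32:v+32,u-32:u+32]
        p=pts(c,m>0); t=p[(p[:,2]>.011)&(p[:,2]<.025)]
        rc=cv2.minAreaRect((t[:,:2]*1000).astype(np.float32)); print(n,k,len(t),rc,np.median(t[:,2]))
    if n=='top':
        p=pts(c); q=p[(abs(p[:,0]-.545)<.12)&(abs(p[:,1]-.06)<.12)]
        b=q[(q[:,2]>.005)&(q[:,2]<.014)&(np.hypot(q[:,0]-.545,q[:,1]-.06)<.11)]
        print('plate',len(b),cv2.minAreaRect((b[:,:2]*1000).astype(np.float32)))
        b=q[q[:,2]>.02];b=b[np.argsort(-b[:,2])];print('high',cv2.minAreaRect((b[:,:2]*1000).astype(np.float32)),b[:12].round(3).tolist())
        z=c['range_z']
        for (u,v) in [(307,237),(303,250)]: print(u,v,z[v-1:v+2,u-1:u+2].round(3).tolist())
    a=[cv2.resize(c['pixels'][v-30:v+30,u-40:u+40],(400,300),interpolation=cv2.INTER_CUBIC) for u,v in list(cs.values())+[(306,248) if n=='top' else (325,245)]]
    cv2.imwrite(f'pics/crop_{n}.png',np.hstack(a[:2])[...,::-1]); cv2.imwrite(f'pics/mag_{n}.png',cv2.resize(a[2],(640,480))[...,::-1])
```

```text
top sample 447 ((441.6595764160156, -282.2537536621094), (35.85197067260742, 92.4531478881836), 2.134155035018921) 0.017415329850484218
top control 427 ((600.8831176757812, -161.5856475830078), (91.83197784423828, 36.972923278808594), 72.01237487792969) 0.016943666196856944
plate 986 ((553.0999755859375, 65.31372833251953), (199.01449584960938, 184.00140380859375), 60.49224090576172)
high ((559.803466796875, 61.37852478027344), (128.7003631591797, 113.01969146728516), 70.94603729248047) [[0.54, 0.03, 0.142], [0.535, 0.023, 0.142], [0.565, 0.105, 0.141], [0.565, 0.11, 0.141], [0.54, 0.032, 0.141], [0.538, 0.028, 0.141], [0.568, 0.11, 0.14], [0.538, 0.023, 0.14], [0.565, 0.108, 0.14], [0.568, 0.112, 0.14], [0.563, 0.1, 0.14], [0.535, 0.018, 0.14]]
307 237 [[1.1790000200271606, 1.1710000038146973, 1.1690000295639038], [1.1820000410079956, 1.1799999475479126, 1.1829999685287476], [1.1770000457763672, 1.1799999475479126, 1.184000015258789]]
303 250 [[1.1319999694824219, 1.128999948501587, 1.1269999742507935], [1.128000020980835, 1.128000020980835, 1.1299999952316284], [1.1260000467300415, 1.13100004196167, 1.1269999742507935]]
side sample 584 ((444.16583251953125, -283.1258850097656), (38.13850784301758, 95.43330383300781), 2.5652523040771484) 0.01944076200043876
side control 347 ((602.7510375976562, -162.70361328125), (94.12772369384766, 35.507564544677734), 72.28311157226562) 0.01956542239853787
```

View pics/crop_top.png

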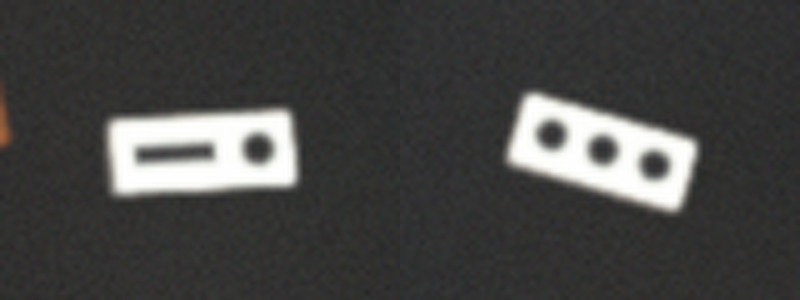

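View pics/mag_top.png

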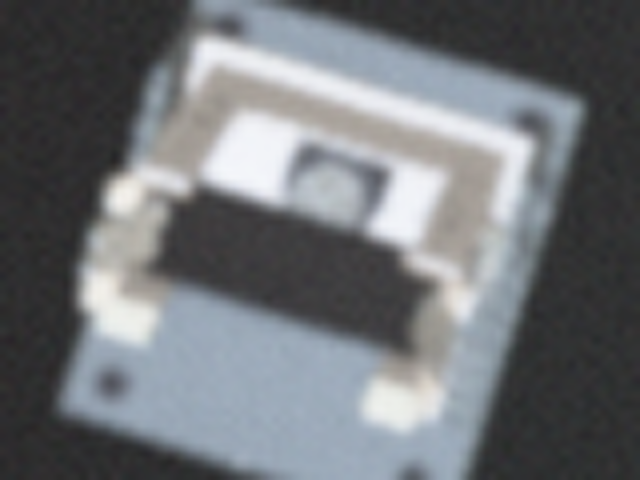

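```bash
cat >> h.py <<'E'
def ray(c,u,v):
    d=c['M'][:3,:3]@np.array([(u-c['cx'])/c['fx'],-(v-c['cy'])/c['fy'],-1]); return c['M'][:3,3],d
def down(psi): return R.from_euler('xyz',[180,0,psi],degrees=True).as_matrix()
def magR(yaw):  # magazine frame, stand yaw in deg
    z=np.array([-.5,0,np.sqrt(.75)]); x=np.array([np.sqrt(.75),0,.5]); y=np.cross(z,x)
    return R.from_euler('z',yaw,degrees=True).as_matrix()@np.stack([x,y,z],1)
def toolmag(yaw):
    m=magR(yaw); return np.stack([-m[:,1],-m[:,0],-m[:,2]],1)
def go(p,Rt,p0=None,R0=None):
    s=r.get_state(); R0=rot(s['eef_rot']) if R0 is None else R0; p0=s['tcp_pos'] if p0 is None else p0
    t=R0.T@(np.array(p)-p0)/.5; d=R.from_matrix(R0.T@Rt).as_rotvec(degrees=True)
    print('t',s['time_s'],'travel',t.round(4).tolist(),'dr',(d/360).round(4).tolist(),'dist',np.linalg.norm(t)*.5,'deg',np.linalg.norm(d))
E
python3 - <<'E'
from h import *
c=cap('top'); o,d=ray(c,303,250); print('z108', (o+d*(.108-o[2])/d[2]))
im=c['pixels'][...].astype(int)
p=pts(c); q=p[np.hypot(p[:,0]-.55,p[:,1]-.06)<.1]
pl=q[(q[:,2]>.004)&(q[:,2]<.02)]; print(len(pl))
# plate: bluish-grey pixels
m=(im.min(2)>70); m[:215]=0;m[285:]=0;m[:,:265]=0;m[:,345:]=0
pp=pts(c,m); b=pp[(pp[:,2]<.02)]; print('plate',cv2.minAreaRect((b[:,:2]*1000).astype(np.float32)))
h=pp[pp[:,2]>.122]; print('posts',h[np.argsort(h[:,1])].round(3)[::4].tolist())
c2=cap('side'); o2,d2=ray(c2,318,228); 
A=np.stack([d,-d2],1); k=np.linalg.lstsq(A,o2-o,rcond=None)[0]; print('tri',o+k[0]*d,o2+k[1]*d2)
yaw=-16; P=(o+d*(.108-o[2])/d[2]); 
go(P+magR(yaw)[:,2]*.16,toolmag(yaw))
E
```

```text
z108 [0.54393018 0.06692697 0.108     ]
1109
plate ((557.6145629882812, 68.563720703125), (147.88975524902344, 157.24566650390625), 70.47480010986328)
posts [[0.528, 0.014, 0.136], [0.526, 0.016, 0.135], [0.539, 0.018, 0.124], [0.526, 0.019, 0.133], [0.517, 0.019, 0.13], [0.537, 0.021, 0.144], [0.529, 0.021, 0.127], [0.52, 0.021, 0.127], [0.51, 0.021, 0.131], [0.538, 0.023, 0.137], [0.51, 0.024, 0.128], [0.503, 0.024, 0.129], [0.496, 0.026, 0.123], [0.54, 0.03, 0.143], [0.538, 0.032, 0.139], [0.561, 0.099, 0.135], [0.567, 0.102, 0.125], [0.57, 0.104, 0.122], [0.565, 0.107, 0.141], [0.566, 0.11, 0.139], [0.564, 0.113, 0.135], [0.566, 0.115, 0.134], [0.557, 0.116, 0.128], [0.566, 0.117, 0.135], [0.55, 0.119, 0.125], [0.557, 0.12, 0.133], [0.55, 0.121, 0.126], [0.552, 0.123, 0.131], [0.545, 0.125, 0.134], [0.541, 0.128, 0.127]]
tri [0.54334758 0.06662818 0.1140094 ] [0.54703372 0.06491077 0.11428137]
t 1.8 travel [0.8316, 0.889, -0.04] dr [0.0662, 0.0637, 0.2378] dist 0.6090035890395352 deg 91.77758411747078
```

Request:
{"fn": "jog_arm", "kwargs": {
  "travel": [
    [0.83,0.89,-0.04],
    [0.83,0.89,-0.04],
    [0.83,0.89,-0.04],
    [0.83,0.89,-0.04],
    [0.83,0.89,-0.04],
    [0.83,0.89,-0.04],
    [0.83,0.89,-0.04],
    [0.83,0.89,-0.04],
    [0.83,0.89,-0.04],
    [0.83,0.89,-0.04]
  ],
  "dr": [
    [0.066,0.064,0.238],
    [0.066,0.064,0.238],
    [0.066,0.064,0.238],
    [0.066,0.064,0.238],
    [0.066,0.064,0.238],
    [0.066,0.064,0.238],
    [0.066,0.064,0.238],
    [0.066,0.064,0.238],
    [0.066,0.064,0.238],
    [0.066,0.064,0.238]
  ],
  "claw": [1,1,1,1,1,1,1,1,1,1]
}}

```text
time_s: 3.05
tcp_pos: [0.4662, 0.0869, 0.2468]
eef_rot: [-149.9, -0.0, -106.1]
contact_force: [0.6, 0.9, -0.8]
gripper_width: 0.0875
gripper_force: 0.0
```

Run:
```python
from h import *
c=cap('wrist'); np.savez('pics/w1.npz',px=c['pixels'],z=c['range_z'],M=c['M'],k=[c['fx'],c['fy'],c['cx'],c['cy']])
print(c['hand_eye'],c['fx'],c['cx'],c['cy']); print(r.tip_of('magazine_mouth','wrist')[:2],r.get_state()['joints'])
cv2.imwrite('pics/w1.png',c['pixels'][...,::-1])
p=pts(c); m0=np.array([.5445,.0665,.108])
for yaw in [-16,-18]:
    q=(p-m0)@magR(yaw); b=q[(abs(q[:,0])<.05)&(abs(q[:,1])<.08)&(q[:,2]>.012)&(q[:,2]<.03)]
    print(yaw,len(b),b.min(0),b.max(0),cv2.minAreaRect((b[:,:2]*1000).astype(np.float32)))
```

```text
[[ 6.04318566e-04  9.50505307e-01  3.10707735e-01  8.43028402e-02]
 [ 9.99999720e-01 -7.11683088e-04  2.32180108e-04 -3.93927019e-04]
 [ 4.41813865e-04  3.10707507e-01 -9.50505471e-01 -1.58424354e-01]
 [ 0.00000000e+00  0.00000000e+00  0.00000000e+00  1.00000000e+00]] 413.185587491908 314.8731439561304 238.73749020080413
[{'at': [315.7, 221.6], 'conf': 0.85}] [ 53.13024986 -14.60749828 -55.26712859  40.76258226 -45.90737038
 -97.69617656]
-16 2489 [-0.03359041 -0.0529685   0.01200127] [0.02669689 0.06128439 0.029956  ] ((-3.3469772338867188, 4.152839660644531), (113.53363800048828, 56.24497604370117), 87.52530670166016)
-18 2575 [-0.03222947 -0.05351706  0.0120009 ] [0.02519498 0.06040421 0.02999885] ((-3.4679336547851562, 3.4182357788085938), (113.8409652709961, 56.24524688720703), 89.25773620605469)
```

View pics/w1.png

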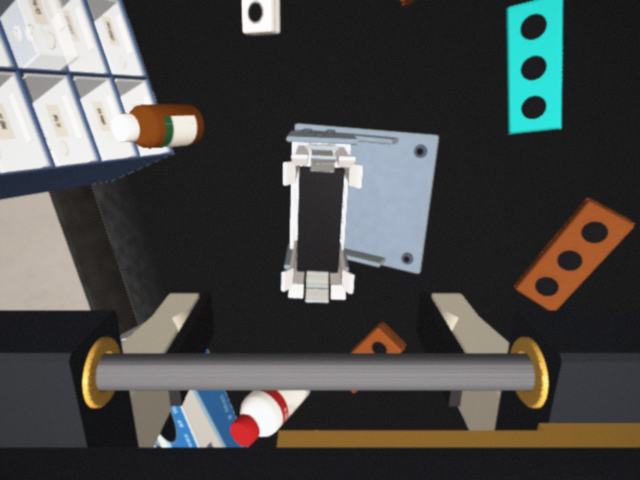

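Run:
```python
from h import *
d=np.load('pics/w1.npz'); c=dict(pixels=d['px'],range_z=d['z'],M=d['M']); c['fx'],c['fy'],c['cx'],c['cy']=d['k']
p=pts(c); yaw=-18.6; m0=np.array([.5445,.0665,.108]); m0=m0+magR(yaw)@np.array([-.0034,.0036,0]); print(m0)
q=(p-m0)@magR(yaw)
f=q[(abs(q[:,0])<.014)&(abs(q[:,1])<.035)&(abs(q[:,2])<.03)]
A=np.c_[f[:,:2],np.ones(len(f))]; print('follower plane',np.linalg.lstsq(A,f[:,2],rcond=None)[0],len(f),f[:,2].std())
b=q[(abs(q[:,0])<.05)&(abs(q[:,1])<.08)&(q[:,2]>.008)&(q[:,2]<.04)]
print('top z pct',np.percentile(b[:,2],[50,80,90,95,98,100]).round(4))
t=b[b[:,2]>.015]; print(cv2.minAreaRect((t[:,:2]*1000).astype(np.float32)),t.min(0),t.max(0), np.percentile(t,[1,99],axis=0))
# plate check
P=p[(p[:,2]>.004)&(p[:,2]<.012)&(np.hypot(*(p[:,:2]-[.55,.065]).T)<.11)]; print('plate z',np.median(P[:,2]))
g=p[(abs(p[:,0]-.4)<.3)&(abs(p[:,2])<.006)]; print('bench',np.median(g[:,2]))
# plate corners by pixels
C=np.linalg.inv(np.vstack([c['M']]))
for u,v in [(438,135),(418,273)]:
    o,dd=ray(c,u,v); print(o+dd*(.008-o[2])/dd[2])
im=c['pixels'].astype(int); m=np.zeros((480,640),bool)
def proj(x):
    y=C@np.r_[x,1]; return [c['cx']+c['fx']*y[0]/-y[2], c['cy']-c['fy']*y[1]/-y[2]]
for x in [(.0295,.0575,.022),(.0295,-.0575,.022),(-.0295,.0575,.022),(-.0295,-.0575,.022),(0,0,0)]:
    print(np.round(proj(m0+magR(yaw)@np.array(x)),1))
# go to sample
go([.443,-.2825,.12],down(-88+.3))
```

```text
[0.54285756 0.07085114 0.1063    ]
follower plane [-0.00086127 -0.0023196   0.00076788] 2927 0.0007130400551641721
top z pct [0.0214 0.0246 0.0257 0.0285 0.0294 0.0317]
((-0.09836006164550781, -0.3646354675292969), (113.8494873046875, 56.24526596069336), 89.77734375) [-0.02841303 -0.05729482  0.01505064] [0.02817293 0.05658077 0.03168636] [[-0.02776164 -0.05655549  0.01524259]
 [ 0.02762297  0.05539469  0.02973495]]
plate z 0.008598547557518321
bench 0.000615992183154862
[0.46366451 0.02680461 0.008     ]
[0.50739335 0.15179387 0.008     ]
[279.2 297.8]
[280.8 151.7]
[353.1 300.4]
[364.3 154.9]
[319.  222.1]
t 3.15 travel [0.7162, -0.0143, 0.3014] dr [-0.0825, -0.0138, -0.0509] dist 0.3885631297651873 deg 35.255071248225484
```

Run:
```python
from h import *
go([.443,-.2825,.165],down(-87.7))
```

```text
t 3.15 travel [0.7163, -0.0593, 0.2234] dr [-0.0825, -0.0138, -0.0509] dist 0.37632730140456105 deg 35.255071248225484
```

Request:
{"fn": "jog_arm", "kwargs": {
  "travel": [
    [0.716,-0.059,0.223],
    [0.716,-0.059,0.223],
    [0.716,-0.059,0.223],
    [0.716,-0.059,0.223],
    [0.716,-0.059,0.223],
    [0.716,-0.059,0.223],
    [0.716,-0.059,0.223],
    [0.716,-0.059,0.223],
    [0.716,-0.059,0.223],
    [0.716,-0.059,0.223]
  ],
  "dr": [
    [-0.0825,-0.0138,-0.051],
    [-0.0825,-0.0138,-0.051],
    [-0.0825,-0.0138,-0.051],
    [-0.0825,-0.0138,-0.051],
    [-0.0825,-0.0138,-0.051],
    [-0.0825,-0.0138,-0.051],
    [-0.0825,-0.0138,-0.051],
    [-0.0825,-0.0138,-0.051],
    [-0.0825,-0.0138,-0.051],
    [-0.0825,-0.0138,-0.051]
  ],
  "claw": [1,1,1,1,1,1,1,1,1,1]
}}

```text
time_s: 4.4
tcp_pos: [0.4448, -0.278, 0.165]
eef_rot: [180.0, -0.0, -87.4]
contact_force: [0.1, 0.4, -0.1]
gripper_width: 0.0878
gripper_force: 0.0
```

```bash
cat >> h.py <<'E'
def cart(c):
    p=pts(c,c['pixels'].min(2)>110); s=r.get_state()['tcp_pos']
    t=p[(p[:,2]>.011)&(p[:,2]<.025)&(np.hypot(*(p[:,:2]-s[:2]).T)<.07)]
    rc=cv2.minAreaRect((t[:,:2]*1000).astype(np.float32)); print(len(t),rc,np.median(t[:,2])); return rc
E
python3 - <<'E'
from h import *
s=r.get_state(); print(s['tcp_pos'],s['eef_rot'],s['joints'])
c=cap('wrist'); rc=cart(c); go([rc[0][0]/1000,rc[0][1]/1000,.003],down(-87.7))
E
```

```text
[ 0.44481279 -0.27798052  0.1650416 ] [ 1.79964456e+02 -3.70560247e-02 -8.73670349e+01] [-1.05203854e+01  9.32174621e+00 -2.32411020e+01  5.23959228e-02
 -5.74633421e+01  1.31251483e+01]
4656 ((444.390625, -280.7739562988281), (36.00250244140625, 91.68872833251953), 2.2009215354919434) 0.01831806180482745
t 4.45 travel [0.0065, 0.002, 0.325] dr [-0.0, -0.0001, 0.0011] dist 0.16251712895895928 deg 0.4096594699012756
```

Request:
{"fn": "jog_arm", "kwargs": {
  "travel": [
    [0.006,0.002,0.11],
    [0.006,0.002,0.22],
    [0.006,0.002,0.3],
    [0.006,0.002,0.323],
    [0.006,0.002,0.323],
    [0.006,0.002,0.323],
    [0.006,0.002,0.323],
    [0.006,0.002,0.323],
    [0.006,0.002,0.323],
    [0.006,0.002,0.323]
  ],
  "dr": [
    [0,0,0.001],
    [0,0,0.001],
    [0,0,0.001],
    [0,0,0.001],
    [0,0,0.001],
    [0,0,0.001],
    [0,0,0.001],
    [0,0,0.001],
    [0,0,0.001],
    [0,0,0.001]
  ],
  "claw": [1,1,1,1,1,0.2,0.2,0.2,0.2,0.2],
  "newtons": 50
}}

```text
time_s: 5.7
tcp_pos: [0.4441, -0.2811, 0.0039]
eef_rot: [-180.0, -0.1, -87.7]
contact_force: [-0.4, -0.0, -0.1]
gripper_width: 0.0432
gripper_force: 0.0
```

Request:
{"fn": "jog_arm", "kwargs": {
  "travel": [
    [0,0,0],
    [0,0,0],
    [0,0,0],
    [0,0,0],
    [0,0,0],
    [0,0,-0.1],
    [0,0,-0.2],
    [0,0,-0.3],
    [0,0,-0.4],
    [0,0,-0.4]
  ],
  "dr": [
    [0,0,0],
    [0,0,0],
    [0,0,0],
    [0,0,0],
    [0,0,0],
    [0,0,0],
    [0,0,0],
    [0,0,0],
    [0,0,0],
    [0,0,0]
  ],
  "claw": [0.2,0.2,0.2,0.2,0.2,0.2,0.2,0.2,0.2,0.2]
}}

```text
time_s: 6.95
tcp_pos: [0.4463, -0.2816, 0.2081]
eef_rot: [-179.5, -0.2, -87.6]
contact_force: [-0.7, -0.8, -2.4]
gripper_width: 0.0352
gripper_force: 50.0
```

```bash
cat >> h.py <<'E'
M0=np.array([.5417,.0709,.1083]); YAW=-18.9
def magpose(z,dx=0,dy=0): return M0+magR(YAW)@np.array([dx,dy,z])   # TCP z in mouth frame
def held(c):  # cartridge in tool frame
    s=r.get_state(); T=rot(s['eef_rot']); q=(pts(c,c['pixels'].min(2)>110)-s['tcp_pos'])@T
    t=q[(abs(q[:,0])<.07)&(abs(q[:,1])<.0178)&(q[:,2]<.0)&(q[:,2]>-.03)]
    print('held',len(t),t.min(0).round(4),t.max(0).round(4),'med',np.median(t,0).round(4),cv2.minAreaRect((t[:,:2]*1000).astype(np.float32)))
E
python3 - <<'E'
from h import *
print(r.get_state()['gripper_width'],r.get_state()['gripper_force'])
c=cap('wrist'); held(c); cv2.imwrite('pics/held.png',c['pixels'][...,::-1])
go(magpose(.06),toolmag(YAW))
E
```

```text
0.03518511529665782 49.99855041503906
held 12714 [-0.0464 -0.0178 -0.0196] [ 0.0465  0.0176 -0.0016] med [ 0.0152 -0.0001 -0.017 ] ((0.03472137451171875, -0.10198783874511719), (92.87405395507812, 35.37368392944336), 0.007475048769265413)
t 7.0 travel [-0.717, -0.1657, 0.0902] dr [0.0816, 0.0153, 0.0577] dist 0.37071518559154903 deg 36.40203117672372
```

Request:
{"fn": "jog_arm", "kwargs": {
  "travel": [
    [-0.12,-0.03,-0.02],
    [-0.23,-0.06,0.0],
    [-0.34,-0.08,0.0],
    [-0.45,-0.11,0.02],
    [-0.56,-0.14,0.05],
    [-0.66,-0.155,0.08],
    [-0.717,-0.166,0.09],
    [-0.717,-0.166,0.09],
    [-0.717,-0.166,0.09],
    [-0.717,-0.166,0.09]
  ],
  "dr": [
    [0.02,0.004,0.014],
    [0.04,0.007,0.028],
    [0.06,0.011,0.042],
    [0.0816,0.0153,0.0577],
    [0.0816,0.0153,0.0577],
    [0.0816,0.0153,0.0577],
    [0.0816,0.0153,0.0577],
    [0.0816,0.0153,0.0577],
    [0.0816,0.0153,0.0577],
    [0.0816,0.0153,0.0577]
  ],
  "claw": [0.2,0.2,0.2,0.2,0.2,0.2,0.2,0.2,0.2,0.2]
}}

```text
time_s: 8.25
tcp_pos: [0.52, 0.0869, 0.17]
eef_rot: [-151.6, -0.7, -109.0]
contact_force: [0.3, -0.7, -0.3]
gripper_width: 0.0354
gripper_force: 50.0
```

```bash
cat >> h.py <<'E'
def inmag(name,c):
    q=(pts(c)-M0)@magR(YAW)
    np.set_printoptions(suppress=True)
    b=q[(abs(q[:,0])<.045)&(abs(q[:,1])<.07)&(q[:,2]>.016)&(q[:,2]<.028)]
    if len(b): print(name,'rim',len(b),b.min(0).round(4),b.max(0).round(4))
    cv2.imwrite(f'pics/{name}.png',c['pixels'][...,::-1])
def now():
    s=r.get_state(); print('t',s['time_s'],'TCP in mag',(1000*(s['tcp_pos']-M0)@magR(YAW)).round(1),'rotdev',R.from_matrix(toolmag(YAW).T@rot(s['eef_rot'])).as_rotvec(degrees=True).round(2),'F',(s['contact_force']@magR(YAW)).round(1),'w',s['gripper_width'],'q',s['joints'].round(1))
E
python3 - <<'E'
from h import *
now(); c=cap('wrist'); inmag('pre',c); held(c); print(r.tip_of('magazine_mouth','wrist')[:1]); C=np.linalg.inv(c['M']); y=C@np.r_[M0,1]; print(c['cx']+c['fx']*y[0]/-y[2], c['cy']-c['fy']*y[1]/-y[2])
go(magpose(.012),toolmag(YAW)); go(magpose(-.024),toolmag(YAW))
E
```

```text
t 8.25 TCP in mag [ 8.6  8.2 66.3] rotdev [-1.58  0.66 -0.25] F [ 0.3 -0.6 -0.5] w 0.035443327814652 q [  40.    -2.2  -58.3   54.5  -30.5 -105.9]
pre rim 2141 [-0.0284 -0.0568  0.016 ] [ 0.0282 -0.0341  0.028 ]
held 13245 [-0.0483 -0.0178 -0.0163] [ 0.0449  0.0178 -0.    ] med [ 0.0136 -0.0002 -0.0141] ((-1.71490478515625, 0.0029392242431640625), (93.18014526367188, 35.588836669921875), 0.0027467990294098854)
[]
327.4602328967159 244.32264759087025
t 8.35 travel [0.0119, 0.0165, 0.1105] dr [0.0042, -0.0018, 0.0002] dist 0.05616219651178861 deg 1.6631793856069492
t 8.35 travel [0.0111, 0.0146, 0.1824] dr [0.0042, -0.0018, 0.0002] dist 0.09167542344876578 deg 1.6631793856069492
```

View pics/pre.png

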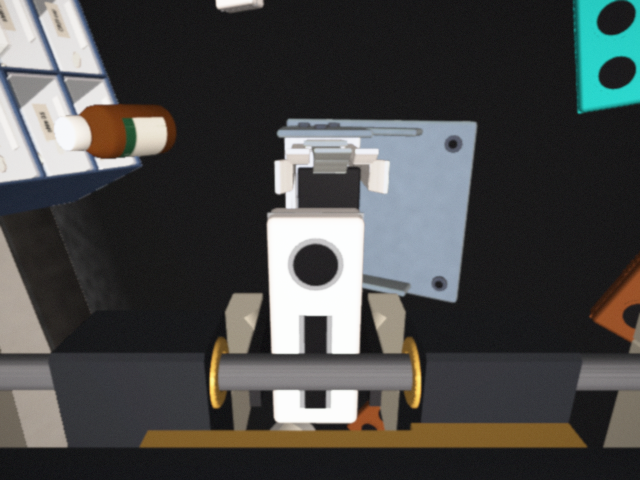

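```bash
cat > fit.py <<'E'
from h import *
from scipy.optimize import least_squares
s=r.get_state()
Q=np.array([[88.2974,20.5474,.6813,0.0013,-70.1359,-16.508],[53.13024986,-14.60749828,-55.26712859,40.76258226,-45.90737038,-97.69617656],[-10.5203854,9.32174621,-23.241102,.0523959,-57.4633421,13.1251483],s['joints']])
P=np.array([[.21095114,.64116581,.22654828],[.4662,.0869,.2468],[.44481279,-.27798052,.1650416],s['tcp_pos']])
E=[[179.998,-.0018,-18.21],[-149.9,0,-106.1],[179.964456,-.037,-87.367],s['eef_rot']]
def rx(a): return R.from_euler('x',a,degrees=True).as_matrix()
def ry(a): return R.from_euler('y',a,degrees=True).as_matrix()
def rz(a): return R.from_euler('z',a,degrees=True).as_matrix()
def fk(q,v,s4=1,s6=1):
    a1,h,d1,L2,ex,ez,d4,d5z,d5y,L6=v
    A=rz(q[0]); B=A@ry(q[1]); C=A@ry(q[1]-q[2]); D=C@rx(s4*q[3]); F=D@ry(-q[4]); G=F@rx(s6*q[5])
    p=A@[a1,d1,h]+B@[0,0,L2]+C@[ex,0,ez]+D@[0,d4,0]+F@[L6,d5y,d5z]
    return p,G
for s4 in(1,-1):
  for s6 in (1,-1):
    Es=[fk(q,np.zeros(10),s4,s6)[1].T@rot(e) for q,e in zip(Q,E)]
    dev=max(R.from_matrix(Es[0].T@x).magnitude()*57.3 for x in Es)
    if dev<3:
        f=lambda v: np.r_[np.concatenate([fk(q,v,s4,s6)[0]-p for q,p in zip(Q,P)]),1e-4*v]
        o=least_squares(f,[0,.3,-.19,.4,.4,0,0,0,0,.3]); print(s4,s6,dev,o.x.round(4),np.abs(o.fun[:12]).max()); best=(s4,s6,Es[0],o.x)
np.save('kin.npy',np.array(best,dtype=object))
lo=[-176,-82,-58.28,-173.9,-174.8,-173.7];hi=[176,121.7,71.7,95.5,-.11,173.7]
def ik(p,Rt,q0,free=True):
    g=lambda q:(lambda pp,G: np.r_[(pp-p)*1000, R.from_matrix((G@best[2]).T@Rt).as_rotvec()*300])(*fk(q,best[3],best[0],best[1]))
    return min((least_squares(g,np.clip(q0+np.random.randn(6)*k,np.array(lo)+.2,np.array(hi)-.2) if 1 else 0,bounds=((-200,-200,-200,-360,-360,-360),(200,)*6) if free else (lo,hi)) for k in (0,5,20,20,40)),key=lambda o:o.cost)
if __name__=='__main__':
    np.random.seed(0)
    for z in (.16,.1,.06,.03,0,-.024):
      for fl in (0,1):
        T=toolmag(YAW)@rz(180*fl)
        o=ik(magpose(z),T,Q[3]); o2=ik(magpose(z),T,Q[3],False); print(z,fl,o.x.round(1),round(o.cost,3),'| bounded',o2.x.round(1),round(o2.cost,3))
E
python3 fit.py
```

```text
-1 -1 0.37712710945795763 [ 0.0057  0.203   0.0017  0.5948  0.4672 -0.0042 -0.0967 -0.0054 -0.0968
  0.3703] 0.00038577067299763734
0.16 0 [  54.9  -13.4  -54.4   40.5  -47.7 -101.3] 0.0 | bounded [  54.9  -13.4  -54.4   40.5  -47.7 -101.3] 0.0
0.16 1 [ 54.9 -13.4 -54.4  40.5 -47.7  78.7] 0.0 | bounded [ 54.9 -13.4 -54.4  40.5 -47.7  78.7] 0.0
0.1 0 [  45.2   -7.3  -59.3   51.3  -35.2 -106.3] 0.0 | bounded [  45.6   -7.1  -58.3   49.3  -36.  -104.7] 6.75
0.1 1 [ 45.2  -7.3 -59.3  51.3 -35.2  73.7] 0.0 | bounded [ 45.6  -7.1 -58.3  49.3 -36.   75.3] 6.737
0.06 0 [  35.7   -2.9  -62.6   65.5  -26.6 -113.6] 0.0 | bounded [  39.9   -2.1  -58.3   53.4  -30.6 -105.2] 107.497
0.06 1 [ 35.7  -2.9 -62.6  65.5 -26.6  66.4] 0.0 | bounded [ 39.9  -2.1 -58.3  53.4 -30.6  74.8] 107.443
0.03 0 [  24.7    0.4  -64.6   83.8  -20.3 -123. ] 0.0 | bounded [  35.6    1.6  -58.3   57.7  -26.8 -106.7] 246.046
0.03 1 [  24.7    0.4  -64.6   83.8  -20.3 -303. ] 0.0 | bounded [ 35.6   1.6 -58.3  57.7 -26.8  73.3] 245.964
0 0 [  10.5    3.9  -64.6  109.6  -15.1 -136.3] 0.0 | bounded [  31.1    5.3  -58.3   63.7  -23.4 -109.4] 421.653
0 1 [ 10.5   3.9 -64.6 109.6 -15.1  43.7] 0.0 | bounded [ 31.1   5.3 -58.3  63.7 -23.4  70.6] 421.545
-0.024 0 [   1.1    7.   -62.6  129.2  -12.7 -147.4] 0.0 | bounded [  27.     8.3  -58.3   70.5  -20.9 -113. ] 573.577
-0.024 1 [  1.1   7.  -62.6 129.2 -12.7  32.6] 0.0 | bounded [-1.400e+01  7.300e+00 -4.990e+01 -1.739e+02 -1.000e-01 -1.030e+01] 253.27
```

```bash
cat > s.py <<'E'
from fit import *
rng=np.random.default_rng(1); L=np.array(lo)+1;H=np.array(hi)-1
def sols(p,T,n=60):
    out=[]
    g=lambda q:(lambda pp,G: np.r_[(pp-p)*1000, R.from_matrix((G@best[2]).T@T).as_rotvec()*300])(*fk(q,best[3],best[0],best[1]))
    for _ in range(n):
        q0=rng.uniform(np.maximum(L,[-90,-60,-58,-173,-120,-173]),np.minimum(H,[90,90,60,95,-1,173]))
        o=least_squares(g,q0,bounds=(lo,hi),max_nfev=60)
        if o.cost<.01 and not any(np.abs(o.x-a).max()<1 for a in out): out.append(o.x)
    return out
if __name__=='__main__':
    for z in (-.026,.02,.08):
      for fl in (0,1):
        for q in sols(magpose(z),toolmag(YAW)@rz(180*fl)): print(z,fl,q.round(1))
E
python3 s.py
```

```text
-1 -1 0.37712710945795763 [ 0.0057  0.203   0.0017  0.5948  0.4672 -0.0042 -0.0967 -0.0054 -0.0968
  0.3703] 0.00038577067299763734
```

```bash
cat > s2.py <<'E'
from s import *
for b in (-40,-30,-20,-10,10,20,30,40):
  for fl in (0,1):
    T=toolmag(YAW)@ry(b)@rz(180*fl)
    S=[sols(magpose(z),T,25) for z in (-.026,.03,.09)]
    for z,x in zip((-26,30,90),S):
      for q in x: print(b,fl,z,q.round(1))
E
time python3 s2.py
```

```text
-1 -1 0.37712710945795763 [ 0.0057  0.203   0.0017  0.5948  0.4672 -0.0042 -0.0967 -0.0054 -0.0968
  0.3703] 0.00038577067299763734
-40 0 -26 [-10.1  12.9 -28.9 -73.  -37.1  59.7]
-40 0 30 [ -5.3   4.3 -30.9 -65.7 -35.9  46.9]
-40 0 90 [  1.9  -5.3 -33.  -55.9 -34.2  30.3]
-40 1 -26 [ -10.1   12.9  -28.9  -73.   -37.1 -120.3]
-40 1 30 [  -5.3    4.3  -30.9  -65.7  -35.9 -133.1]
-40 1 90 [   1.9   -5.3  -33.   -55.9  -34.2 -149.7]
-30 0 -26 [  8.1   7.7 -32.8 -55.4 -17.6  30.2]
-30 0 30 [ 20.9  -1.3 -40.9 -33.4 -11.2  -1. ]
-30 1 -26 [   8.1    7.7  -32.8  -55.4  -17.6 -149.9]
10 0 90 [  49.9   -0.6  -54.6   46.9  -45.6 -107.9]
10 1 90 [ 49.9  -0.6 -54.6  46.9 -45.6  72.1]
20 0 -26 [  40.5   16.9  -54.    61.2  -41.3 -119.8]
20 0 30 [  47.2   11.5  -51.8   50.1  -47.8 -113. ]
20 0 90 [  53.3    5.9  -48.8   41.7  -56.  -107.9]
20 1 -26 [ 40.5  16.9 -54.   61.2 -41.3  60.2]
20 1 30 [ 47.2  11.5 -51.8  50.1 -47.8  67. ]
20 1 90 [ 53.3   5.9 -48.8  41.7 -56.   72.1]
30 0 -26 [  45.6   23.3  -46.6   50.1  -52.2 -115.6]
30 0 30 [  50.2   18.1  -45.2   43.4  -58.  -111.3]
30 0 90 [  54.8   12.8  -43.    37.7  -65.3 -107.7]
30 1 -26 [ 45.6  23.3 -46.6  50.1 -52.2  64.4]
30 1 30 [ 50.2  18.1 -45.2  43.4 -58.   68.7]
30 1 90 [ 54.8  12.8 -43.   37.7 -65.3  72.3]
40 0 -26 [  47.8   29.8  -39.4   43.2  -62.3 -113. ]
40 0 30 [  51.3   24.9  -38.7   38.7  -67.5 -110.1]
40 0 90 [  55.1   19.7  -37.3   34.6  -73.9 -107.6]
40 1 -26 [ 47.8  29.8 -39.4  43.2 -62.3  67. ]
40 1 30 [ 51.3  24.9 -38.7  38.7 -67.5  69.9]
40 1 90 [ 55.1  19.7 -37.3  34.6 -73.9  72.4]
real	1m42.255s
user	1m41.107s
sys	0m0.228s
```

```bash
cat > s3.py <<'E'
from s import *
b=20
for nm,x,y,psi in (('S',.445,-.281,-87.8),('C',.602,-.162,-107.8)):
  for flip in (0,180):
   for z in (.006,.15):
    for q in sols([x,y,z],down(psi+flip)@ry(b),25): print(nm,flip,z,q.round(1))
E
python3 s3.py
```

```text
-1 -1 0.37712710945795763 [ 0.0057  0.203   0.0017  0.5948  0.4672 -0.0042 -0.0967 -0.0054 -0.0968
  0.3703] 0.00038577067299763734
S 0 0.15 [  1.9   6.  -43.6  29.4 -44.2 -21.7]
S 180 0.006 [ -25.1   28.8  -14.   -20.9  -58.4 -139.9]
S 180 0.15 [ -24.8   18.8   -8.   -18.5  -73.5 -146.1]
C 0 0.006 [ 12.1  31.2 -27.6  25.1 -44.4 -50. ]
C 0 0.15 [ 12.7  21.8 -18.8  19.6 -61.3 -41.8]
C 180 0.006 [ -10.9   30.2   -8.9  -25.8  -51.3 -170.6]
```

```bash
cat > s4.py <<'E'
from s import *
for nm,x,y,psi in (('S',.53,-.28,-95),):
   for z in (.006,.12):
    for bb in (0,20):
     for q in sols([x,y,z],down(psi)@ry(bb),25): print(nm,bb,z,q.round(1))
go([.53,-.28,.06],down(-95)); now()
E
python3 s4.py
```

```text
-1 -1 0.37712710945795763 [ 0.0057  0.203   0.0017  0.5948  0.4672 -0.0042 -0.0967 -0.0054 -0.0968
  0.3703] 0.00038577067299763734
S 0 0.006 [ -9.2  26.7 -22.8  -0.  -40.5   4.2]
S 20 0.006 [ -1.2  25.2 -43.5  43.2 -29.9 -43.2]
S 0 0.12 [ -9.2  18.7 -17.   -0.  -54.3   4.2]
S 20 0.12 [  1.7  16.7 -33.9  28.4 -45.5 -28. ]
t 8.35 travel [0.6812, -0.1175, 0.325] dr [-0.0785, -0.0114, -0.038] dist 0.3819212481872584 deg 31.66953964010806
t 8.35 TCP in mag [ 9.7  6.6 66.9] rotdev [-1.52  0.66 -0.09] F [-0.2 -0.6 -0.2] w 0.03577361310108048 q [  39.9   -2.4  -58.3   54.4  -30.6 -105.8]
```

Request:
{"fn": "jog_arm", "kwargs": {
  "travel": [
    [0.11,-0.02,-0.02],
    [0.22,-0.04,0.0],
    [0.33,-0.06,0.03],
    [0.44,-0.08,0.1],
    [0.55,-0.1,0.2],
    [0.65,-0.115,0.28],
    [0.681,-0.118,0.325],
    [0.681,-0.118,0.325],
    [0.681,-0.118,0.325],
    [0.681,-0.118,0.325]
  ],
  "dr": [
    [-0.01,-0.002,-0.005],
    [-0.03,-0.004,-0.015],
    [-0.05,-0.007,-0.024],
    [-0.07,-0.01,-0.034],
    [-0.0785,-0.0114,-0.038],
    [-0.0785,-0.0114,-0.038],
    [-0.0785,-0.0114,-0.038],
    [-0.0785,-0.0114,-0.038],
    [-0.0785,-0.0114,-0.038],
    [-0.0785,-0.0114,-0.038]
  ],
  "claw": [0.2,0.2,0.2,0.2,0.2,0.2,0.2,0.2,0.2,0.2]
}}

```text
time_s: 9.6
tcp_pos: [0.5293, -0.2811, 0.0595]
eef_rot: [180.0, 0.1, -95.2]
contact_force: [-0.7, 0.3, -0.2]
gripper_width: 0.0354
gripper_force: 50.0
```

Run:
```python
from h import *
s=r.get_state();print(s['tcp_pos'],s['eef_rot'])
go([.53,-.28,.005],down(-95))
```

```text
[ 0.529265   -0.28105392  0.05954845] [ 1.79968374e+02  9.72055055e-02 -9.52455649e+01]
t 9.6 travel [-0.002, -0.0013, 0.1091] dr [0.0001, 0.0003, -0.0007] dist 0.054563583558373284 deg 0.2659661887112757
```

Request:
{"fn": "jog_arm", "kwargs": {
  "travel": [
    [0,0,0.06],
    [0,0,0.1],
    [0,0,0.109],
    [0,0,0.109],
    [0,0,0.109],
    [0,0,0.109],
    [0.0,0,0.07],
    [0.004,0,0.07],
    [0.004,0,0.106],
    [0.004,0,0.106]
  ],
  "dr": [
    [0,0,0],
    [0,0,0],
    [0,0,0],
    [0,0,0],
    [0,0,0],
    [0,0,0],
    [0,0.028,0],
    [0,0.0556,0],
    [0,0.0556,0],
    [0,0.0556,0]
  ],
  "claw": [0.2,0.2,0.2,0.2,1,1,1,1,1,1]
}}

```text
time_s: 10.85
tcp_pos: [0.5295, -0.2805, 0.007]
eef_rot: [179.9, -20.0, -94.8]
contact_force: [-0.2, 0.1, -0.5]
gripper_width: 0.0863
gripper_force: 0.0
```

Run:
```python
from h import *
s=r.get_state();print(s['tcp_pos'],s['eef_rot'],s['gripper_width'])
c=cap('wrist'); cart(c); print(rot(s['eef_rot']).round(3).tolist())
```

```text
[ 0.52954161 -0.28054899  0.00702989] [179.94282179 -20.04582581 -94.83380432] 0.08631340392118303
14213 ((534.6287841796875, -282.2090759277344), (93.23977661132812, 92.03326416015625), 44.98664474487305) 0.01843079864090355
[[-0.079, -0.996, -0.03], [-0.936, 0.085, -0.341], [0.343, 0.001, -0.939]]
```

Request:
{"fn": "jog_arm", "kwargs": {
  "travel": [
    [0,0,0],
    [0,0,0],
    [0,0,0],
    [0,0,0],
    [0,0,0],
    [0,0,0],
    [0,0,0],
    [0.04,0,-0.1],
    [0.075,0,-0.2],
    [0.103,0,-0.282]
  ],
  "dr": [
    [0,0,0],
    [0,0,0],
    [0,0,0],
    [0,0,0],
    [0,0,0],
    [0,0,0],
    [0,0,0],
    [0,0,0],
    [0,0,0],
    [0,0,0]
  ],
  "claw": [0.2,0.2,0.2,0.2,0.2,0.2,0.2,0.2,0.2,0.2],
  "newtons": 60
}}

```text
time_s: 12.15
tcp_pos: [0.5308, -0.2813, 0.16]
eef_rot: [-179.8, -19.9, -95.1]
contact_force: [1.0, -0.2, -0.7]
gripper_width: 0.0355
gripper_force: 60.0
```

```bash
cat >> h.py <<'E'
def ry(a): return R.from_euler('y',a,degrees=True).as_matrix()
B=20
def held2(c,b=B):  # cartridge in levelled grasp frame (tool @ ry(-b))
    s=r.get_state(); T=rot(s['eef_rot'])@ry(-b); q=(pts(c,c['pixels'].min(2)>130)-s['tcp_pos'])@T
    t=q[(abs(q[:,0])<.07)&(abs(q[:,1])<.0165)&(q[:,2]<.0)&(q[:,2]>-.03)]
    k=np.polyfit(t[:,0],t[:,2],1); res=t[:,2]-np.polyval(k,t[:,0]); t=t[abs(res)<.004];k=np.polyfit(t[:,0],t[:,2],1)
    print('held w',s['gripper_width'],len(t),'x',np.percentile(t[:,0],[.2,99.8]).round(4),'top',k.round(4),'tilt deg',np.degrees(k[0]).round(2))
E
python3 - <<'E'
from h import *
s=r.get_state();print(s['tcp_pos'],s['eef_rot'],s['gripper_width'],s['gripper_force'])
c=cap('wrist'); held2(c); cv2.imwrite('pics/held3.png',c['pixels'][...,::-1])
T=toolmag(YAW)@ry(B)
go(magpose(.08),T)
E
```

```text
[ 0.53082952 -0.2813378   0.15999351] [-179.82115801  -19.90502726  -95.0861871 ] 0.03551890876140036 60.00032186508179
held w 0.03523592534232271 11233 x [-0.0455  0.0427] top [ 0.0006 -0.0048] tilt deg 0.04
t 12.2 travel [-0.6713, 0.1221, -0.2701] dr [0.0635, 0.0105, 0.0633] dist 0.36689603092849454 deg 32.50130321988707
```

View pics/held3.png

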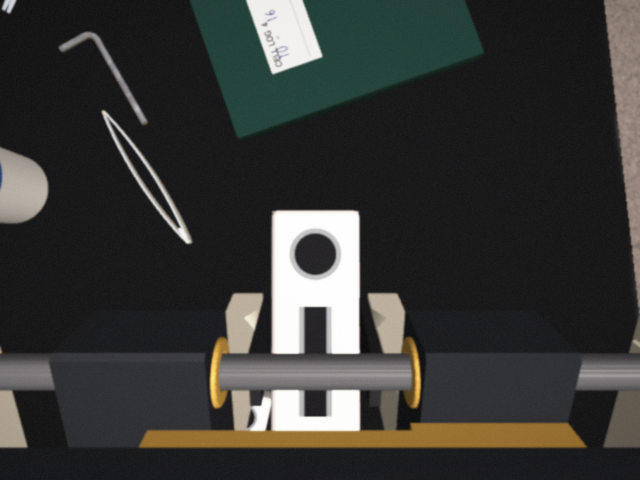

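Run:
```python
from h import *
for n in('wrist','side'):
    c=cap(n); s=r.get_state(); T=rot(s['eef_rot'])@ry(-B)
    p=pts(c,c['pixels'].min(2)>(130 if n=='wrist' else 150)); q=(p-s['tcp_pos'])@T
    m=(abs(q[:,0])<.06)&(abs(q[:,1])<.021)&(abs(q[:,2])<.04); q=q[m]
    print(n,len(q),q.min(0).round(4),q.max(0).round(4),np.percentile(q,[1,25,50,75,99],axis=0).round(4).tolist())
    for a in np.arange(-.05,.05,.01):
        w=q[(q[:,0]>a)&(q[:,0]<a+.01)]; 
        if len(w)>5: print(round(a,2),len(w),np.percentile(w[:,2],[2,50,98]).round(4))
```

```text
wrist 12904 [-0.0458 -0.0182 -0.0397] [ 0.043   0.0209 -0.0055] [[-0.0449, -0.0177, -0.0146], [-0.013, -0.0108, -0.0135], [0.0062, -0.0003, -0.013], [0.0239, 0.0102, -0.0126], [0.0422, 0.0172, -0.011]]
-0.05 1195 [-0.0142 -0.013  -0.0115]
-0.04 1651 [-0.0145 -0.013  -0.0114]
-0.03 66 [-0.0154 -0.0133 -0.0124]
-0.02 782 [-0.0145 -0.013  -0.0115]
-0.01 1604 [-0.0145 -0.013  -0.0116]
0.0 1964 [-0.0144 -0.013  -0.0115]
0.01 1956 [-0.0144 -0.0131 -0.0115]
0.02 1199 [-0.0145 -0.0131 -0.0114]
0.03 1904 [-0.0145 -0.0131 -0.0115]
0.04 583 [-0.0141 -0.0127 -0.0102]
side 436 [-0.0443 -0.0208 -0.0243] [0.047 0.021 0.002] [[-0.0408, -0.0194, -0.0174], [0.0097, -0.0123, -0.0148], [0.0285, 0.0015, -0.0136], [0.0424, 0.0125, -0.0085], [0.0453, 0.0198, 0.0012]]
-0.04 13 [-0.0155 -0.0146 -0.0132]
-0.03 12 [-0.0158 -0.0147 -0.0137]
-0.02 14 [-0.0159 -0.0146 -0.0135]
-0.01 23 [-0.0159 -0.0146 -0.0131]
0.0 45 [-0.0242 -0.0149 -0.0115]
0.01 68 [-0.0157 -0.0141  0.0006]
0.02 49 [-0.0155 -0.0133 -0.0001]
0.03 62 [-0.0157 -0.0137 -0.    ]
0.04 145 [-0.0152 -0.0093  0.0012]
```

Request:
{"fn": "jog_arm", "kwargs": {
  "travel": [
    [-0.097,0.021,-0.093],
    [-0.194,0.042,-0.186],
    [-0.302,0.061,-0.229],
    [-0.416,0.082,-0.275],
    [-0.547,0.103,-0.274],
    [-0.671,0.122,-0.27],
    [-0.671,0.122,-0.27],
    [-0.671,0.122,-0.27],
    [-0.671,0.122,-0.27],
    [-0.671,0.122,-0.27]
  ],
  "dr": [
    [0.01,0.001,0.01],
    [0.025,0.004,0.025],
    [0.04,0.006,0.04],
    [0.055,0.009,0.055],
    [0.0635,0.0105,0.0633],
    [0.0635,0.0105,0.0633],
    [0.0635,0.0105,0.0633],
    [0.0635,0.0105,0.0633],
    [0.0635,0.0105,0.0633],
    [0.0635,0.0105,0.0633]
  ],
  "claw": [0.2,0.2,0.2,0.2,0.2,0.2,0.2,0.2,0.2,0.2]
}}

```text
time_s: 13.55
tcp_pos: [0.5013, 0.0824, 0.1702]
eef_rot: [-148.9, -17.5, -119.3]
contact_force: [0.4, -0.1, -0.6]
gripper_width: 0.0349
gripper_force: 60.0
```

```bash
cat >> h.py <<'E'
def now2():
    s=r.get_state(); print('t',s['time_s'],'TCP in mag',(1000*(s['tcp_pos']-M0)@magR(YAW)).round(1),'rotdev',R.from_matrix((toolmag(YAW)@ry(B)).T@rot(s['eef_rot'])).as_rotvec(degrees=True).round(2),'F',(s['contact_force']@magR(YAW)).round(1),'w',s['gripper_width'],'q',s['joints'].round(1))
def mg(z,dx=0,dy=-.0014): go(magpose(z,dx,dy),toolmag(YAW)@ry(B))
E
python3 - <<'E'
from h import *
now2(); c=cap('wrist'); cv2.imwrite('pics/pre2.png',c['pixels'][...,::-1])
q=(pts(c)-M0)@magR(YAW); b=q[(q[:,2]>.012)&(q[:,2]<.03)&(abs(q[:,0])<.04)&(q[:,1]>-.07)&(q[:,1]<-.03)]
print('rim far',len(b),np.percentile(b,[.5,99.5],axis=0).round(4) if len(b) else '')
b=q[(q[:,2]>.07)&(q[:,2]<.11)&(abs(q[:,0])<.03)&(abs(q[:,1])<.08)]; w=b
print('cart',np.percentile(w,[1,50,99],axis=0).round(4))
for z in (.035,.005,-.02): mg(z)
E
```

```text
t 13.55 TCP in mag [-5.4 -2.2 74.5] rotdev [-0.47  0.22 -0.08] F [ 0.1  0.  -0.7] w 0.034910771906511165 q [  52.7    7.2  -49.5   42.4  -54.3 -108.8]
rim far 1168 [[-0.0222 -0.0569  0.0147]
 [ 0.0282 -0.0341  0.028 ]]
cart [[-0.0283 -0.0438  0.0825]
 [-0.0041 -0.0057  0.0852]
 [ 0.026   0.0426  0.1084]]
t 13.6 travel [-0.0289, -0.0111, 0.0738] dr [0.0013, -0.0006, 0.0002] dist 0.0400038963352863 deg 0.5139359515278231
t 13.6 travel [-0.0496, -0.0115, 0.1301] dr [0.0013, -0.0006, 0.0002] dist 0.0698540586286709 deg 0.5139359515278231
t 13.6 travel [-0.0669, -0.0119, 0.177] dr [0.0013, -0.0006, 0.0002] dist 0.09480148202591036 deg 0.5139359515278231
```

Request:
{"fn": "jog_arm", "kwargs": {
  "travel": [
    [-0.01,-0.011,0.025],
    [-0.02,-0.011,0.05],
    [-0.029,-0.011,0.074],
    [-0.029,-0.011,0.074],
    [-0.029,-0.011,0.074],
    [-0.029,-0.011,0.074],
    [-0.029,-0.011,0.074],
    [-0.029,-0.011,0.074],
    [-0.029,-0.011,0.074],
    [-0.029,-0.011,0.074]
  ],
  "dr": [
    [0.001,0,0],
    [0.001,0,0],
    [0.001,0,0],
    [0.001,0,0],
    [0.001,0,0],
    [0.001,0,0],
    [0.001,0,0],
    [0.001,0,0],
    [0.001,0,0],
    [0.001,0,0]
  ],
  "claw": [0.2,0.2,0.2,0.2,0.2,0.2,0.2,0.2,0.2,0.2]
}}

```text
time_s: 14.85
tcp_pos: [0.5249, 0.0765, 0.1385]
eef_rot: [-148.5, -17.4, -119.2]
contact_force: [0.1, -0.4, -0.9]
gripper_width: 0.0354
gripper_force: 60.0
```

Run:
```python
from h import *
now2(); c=cap('wrist'); cv2.imwrite('pics/pre3.png',c['pixels'][...,::-1])
q=(pts(c)-M0)@magR(YAW); b=q[(q[:,2]>.015)&(q[:,2]<.026)&(abs(q[:,0])<.035)&(q[:,1]>-.07)&(q[:,1]<-.03)]
print('rim far',len(b),np.percentile(b,[.5,99.5],axis=0).round(4).tolist())
w=q[(q[:,2]>.04)&(q[:,2]<.055)&(abs(q[:,0])<.025)&(abs(q[:,1])<.08)]
print('cart',len(w),np.percentile(w,[.5,50,99.5],axis=0).round(4).tolist())
for z in (.005,-.02): mg(z)
```

```text
t 14.85 TCP in mag [-0.2 -0.1 35. ] rotdev [-0.07  0.16 -0.13] F [-0.3 -0.4 -0.8] w 0.03543136840568568 q [  48.3   11.   -51.2   48.6  -48.9 -112.1]
rim far 2598 [[-0.0282, -0.0564, 0.0151], [0.0278, -0.0343, 0.0259]]
cart 16944 [[-0.0227, -0.0422, 0.0426], [0.0002, -0.0052, 0.0455], [0.0228, 0.0452, 0.054]]
t 14.9 travel [-0.0182, -0.0005, 0.0572] dr [0.0002, -0.0004, 0.0003] dist 0.03003505683340479 deg 0.21407291640623105
t 14.9 travel [-0.0355, -0.0006, 0.1042] dr [0.0002, -0.0004, 0.0003] dist 0.0550220404925875 deg 0.21407291640623105
```

View pics/pre3.png

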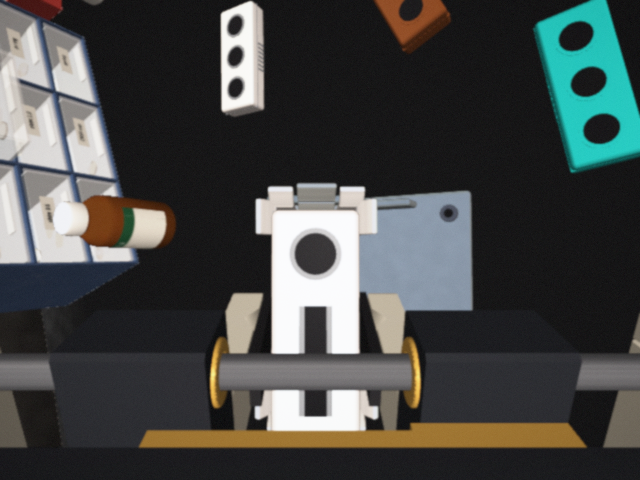

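Request:
{"fn": "jog_arm", "kwargs": {
  "travel": [
    [-0.007,0,0.019],
    [-0.013,0,0.038],
    [-0.018,0,0.057],
    [-0.021,0,0.066],
    [-0.025,0,0.075],
    [-0.028,0,0.084],
    [-0.031,0,0.093],
    [-0.0345,0,0.102],
    [-0.036,0,0.105],
    [-0.036,0,0.105]
  ],
  "dr": [
    [0,0,0],
    [0,0,0],
    [0,0,0],
    [0,0,0],
    [0,0,0],
    [0,0,0],
    [0,0,0],
    [0,0,0],
    [0,0,0],
    [0,0,0]
  ],
  "claw": [0.2,0.2,0.2,0.2,0.2,0.2,0.2,0.2,0.2,0.2]
}}

```text
time_s: 16.15
tcp_pos: [0.5508, 0.065, 0.0903]
eef_rot: [-148.4, -17.6, -119.3]
contact_force: [-1.6, -1.8, 4.8]
gripper_width: 0.0353
gripper_force: 60.0
```

```bash
cat >> h.py <<'E'
def top(c,lo=-.025,hi=.01):
    q=(pts(c,c['pixels'].min(2)>110)-M0)@magR(YAW); w=q[(q[:,2]>lo)&(q[:,2]<hi)&(abs(q[:,0])<.013)&(abs(q[:,1])<.046)]
    for a,b in ((-.046,-.03),(-.03,-.01),(-.01,.01),(.01,.03),(.03,.046)):
        k=w[(w[:,1]>a)&(w[:,1]<b)]; print((a,b),len(k),np.percentile(k[:,2],[10,50,90]).round(4).tolist() if len(k)>5 else '')
E
python3 - <<'E'
from h import *
now2(); c=cap('wrist'); cv2.imwrite('pics/in1.png',c['pixels'][...,::-1]); top(c); mg(-.02); mg(-.024)
E
```

```text
t 16.15 TCP in mag [  0.1  -2.7 -20.8] rotdev [-0.03  0.32 -0.11] F [ 1.6 -2.3  4.6] w 0.035342961225150314 q [  41.6   16.2  -53.7   59.1  -42.4 -118.5]
(-0.046, -0.03) 2185 [-0.0142, -0.0125, 0.0069]
(-0.03, -0.01) 2467 [-0.011, -0.0095, -0.0082]
(-0.01, 0.01) 2441 [-0.0081, -0.0064, -0.0047]
(0.01, 0.03) 842 [-0.0042, -0.0016, -0.0006]
(0.03, 0.046) 1366 [-0.0012, -0.0002, 0.0007]
t 16.2 travel [-0.0018, 0.0003, -0.0023] dr [0.0001, -0.0009, 0.0003] dist 0.0014782649159115152 deg 0.33883724228618667
t 16.2 travel [-0.0046, 0.0003, 0.0052] dr [0.0001, -0.0009, 0.0003] dist 0.0034567263853329763 deg 0.33883724228618667
```

Request:
{"fn": "jog_arm", "kwargs": {
  "travel": [
    [0,0,0],
    [0,0,0],
    [0,0,0],
    [0.012,0,-0.03],
    [0.025,0,-0.065],
    [0.035,0,-0.094],
    [0,0,-0.107],
    [-0.033,0,-0.119],
    [-0.033,0,-0.119],
    [-0.033,0,-0.119]
  ],
  "dr": [
    [0,0,0],
    [0,0,0],
    [0,0,0],
    [0,0,0],
    [0,0,0],
    [0,0,0],
    [0,0,0],
    [0,0,0],
    [0,0,0],
    [0,0,0]
  ],
  "claw": [0.65,0.65,0.65,0.65,0.65,0.65,0,0,0,0]
}}

```text
time_s: 17.45
tcp_pos: [0.5385, 0.1083, 0.1331]
eef_rot: [-148.5, -17.5, -119.2]
contact_force: [0.8, -1.1, 1.2]
gripper_width: 0.0228
gripper_force: 0.0
```

Run:
```python
from h import *
now2(); c=cap('wrist'); cv2.imwrite('pics/in2.png',c['pixels'][...,::-1]); top(c,-.025,.02); mg(.01,0,.033); mg(-.006,0,.033)
```

```text
t 17.45 TCP in mag [-0.7 34.4 29. ] rotdev [-0.1   0.24 -0.17] F [ 1.6 -0.7  0.4] w 0.022764882566853446 q [  49.9   13.9  -47.9   47.2  -49.9 -112.3]
(-0.046, -0.03) 1464 [-0.0006, 0.0005, 0.0068]
(-0.03, -0.01) 1602 [-0.0007, 0.0001, 0.0009]
(-0.01, 0.01) 1515 [-0.0007, 0.0001, 0.0009]
(0.01, 0.03) 1426 [-0.0007, 0.0001, 0.001]
(0.03, 0.046) 1577 [-0.0007, 0.0005, 0.0068]
t 17.5 travel [-0.0112, -0.0014, 0.0368] dr [0.0003, -0.0007, 0.0004] dist 0.01922733842158257 deg 0.30277730558498506
t 17.5 travel [-0.0222, -0.0015, 0.0668] dr [0.0003, -0.0007, 0.0004] dist 0.03520744117691218 deg 0.30277730558498506
```

View pics/in2.png

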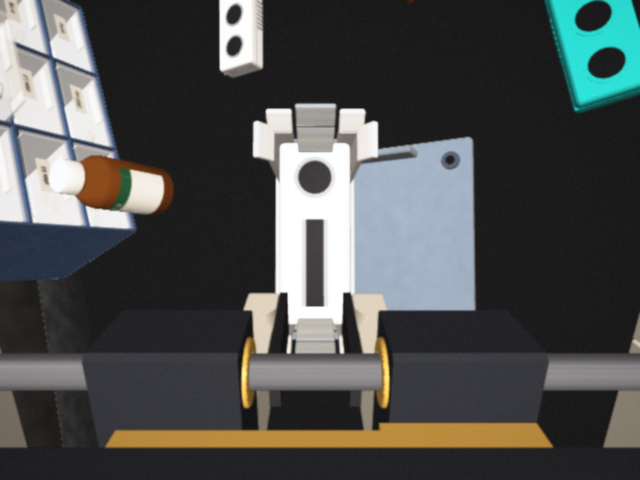

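Run:
```python
from h import *
q=(pts(cap('wrist'))-M0)@magR(YAW)
for sg in(1,-1):
    w=q[(abs(q[:,0])<.008)&(q[:,2]>.0025)&(q[:,2]<.012)&(q[:,1]*sg>.03)&(q[:,1]*sg<.06)]; print('lip',sg,len(w),np.percentile(abs(w[:,1]),[2,50,98]).round(4))
go(magpose(.1,0,.033),toolmag(YAW)@ry(B)); go([.601,-.165,.15],down(-108)@ry(B))
```

```text
lip 1 517 [0.0416 0.0448 0.0478]
lip -1 547 [0.0416 0.0449 0.0479]
t 17.55 travel [0.0509, -0.0008, -0.132] dr [0.0003, -0.0006, 0.0004] dist 0.07072374560749708 deg 0.28718548487824636
t 17.55 travel [0.4063, -0.2718, 0.2757] dr [-0.0771, -0.0013, -0.0305] dist 0.28059656742506284 deg 29.871406398510075
```

Request:
{"fn": "jog_arm", "kwargs": {
  "travel": [
    [0.03,0,-0.08],
    [0.06,-0.02,-0.15],
    [0.13,-0.07,-0.12],
    [0.21,-0.12,-0.04],
    [0.28,-0.17,0.05],
    [0.34,-0.22,0.14],
    [0.39,-0.26,0.22],
    [0.406,-0.272,0.276],
    [0.406,-0.272,0.276],
    [0.406,-0.272,0.276]
  ],
  "dr": [
    [0,0,0],
    [-0.01,0,-0.005],
    [-0.03,-0.001,-0.012],
    [-0.05,-0.001,-0.02],
    [-0.065,-0.001,-0.026],
    [-0.0771,-0.0013,-0.0305],
    [-0.0771,-0.0013,-0.0305],
    [-0.0771,-0.0013,-0.0305],
    [-0.0771,-0.0013,-0.0305],
    [-0.0771,-0.0013,-0.0305]
  ],
  "claw": [0.3,0.3,0.6,1,1,1,1,1,1,1]
}}

```text
time_s: 18.8
tcp_pos: [0.6013, -0.1645, 0.1504]
eef_rot: [-180.0, -20.0, -108.0]
contact_force: [0.0, -0.1, 0.0]
gripper_width: 0.0874
gripper_force: 0.0
```

Run:
```python
from h import *
s=r.get_state(); c=cap('wrist'); print(s['tcp_pos'],s['eef_rot'],s['gripper_width'])
p=pts(c,c['pixels'].min(2)>110); t=p[(p[:,2]>.013)&(p[:,2]<.024)&(np.hypot(p[:,0]-.602,p[:,1]+.162)<.07)]
rc=cv2.minAreaRect((t[:,:2]*1000).astype(np.float32)); print(len(t),rc,np.median(t[:,2]))
ang=rc[2] if rc[1][0]>rc[1][1] else rc[2]+90
psi=-(180-ang) if ang>45 else ang-90
print('long axis',ang,'psi',psi)
l=np.array([np.cos(np.radians(psi)),np.sin(np.radians(psi)),0]); C=np.array([rc[0][0]/1e3,rc[0][1]/1e3,0])
for z in (.05,.0045): go(C+l*.0024+[0,0,z],down(psi)@ry(B))
```

```text
[ 0.60127299 -0.16445544  0.15037815] [-179.95553962  -19.9630072  -108.03038522] 0.08737678370774737
4760 ((603.2192993164062, -160.5640869140625), (89.90294647216797, 35.5976676940918), 72.1318588256836) 0.018429897709744042
long axis 72.1318588256836 psi -107.8681411743164
t 18.85 travel [-0.0712, -0.0008, 0.1886] dr [-0.0001, 0.0002, -0.0003] dist 0.10077332620674502 deg 0.1398373259259462
t 18.85 travel [-0.1022, -0.0007, 0.2741] dr [-0.0001, 0.0002, -0.0003] dist 0.14627024447999068 deg 0.1398373259259462
```

Request:
{"fn": "jog_arm", "kwargs": {
  "travel": [
    [-0.037,0,0.1],
    [-0.072,0,0.189],
    [-0.09,0,0.24],
    [-0.102,0,0.273],
    [-0.102,0,0.273],
    [-0.102,0,0.273],
    [-0.102,0,0.273],
    [-0.102,0,0.273],
    [-0.102,0,0.273],
    [-0.102,0,0.273]
  ],
  "dr": [
    [0,0,0],
    [0,0,0],
    [0,0,0],
    [0,0,0],
    [0,0,0],
    [0,0,0],
    [0,0,0],
    [0,0,0],
    [0,0,0],
    [0,0,0]
  ],
  "claw": [1,1,1,1,1,0.2,0.2,0.2,0.2,0.2],
  "newtons": 60
}}

```text
time_s: 20.1
tcp_pos: [0.6021, -0.1632, 0.0045]
eef_rot: [-179.9, -19.9, -108.0]
contact_force: [-0.2, 0.0, 0.0]
gripper_width: 0.0432
gripper_force: 0.0
```

Request:
{"fn": "jog_arm", "kwargs": {
  "travel": [
    [0,0,0],
    [0,0,0],
    [0,0,0],
    [0,0,0],
    [0.035,0,-0.09],
    [0.07,0,-0.18],
    [0.103,0,-0.282],
    [0.12,0,-0.33],
    [0.12,0,-0.33],
    [0.12,0,-0.33]
  ],
  "dr": [
    [0,0,0],
    [0,0,0],
    [0,0,0],
    [0,0,0],
    [0,0,0],
    [0,0,0],
    [0,0,0],
    [0,0,0],
    [0,0,0],
    [0,0,0]
  ],
  "claw": [0.2,0.2,0.2,0.2,0.2,0.2,0.2,0.2,0.2,0.2]
}}

```text
time_s: 21.35
tcp_pos: [0.6013, -0.1632, 0.1791]
eef_rot: [180.0, -20.0, -108.0]
contact_force: [0.5, -1.0, -1.1]
gripper_width: 0.0354
gripper_force: 60.0
```

Run:
```python
from h import *
c=cap('wrist'); s=r.get_state(); print(s['tcp_pos'],s['eef_rot'],s['gripper_width'],s['gripper_force'])
T=rot(s['eef_rot'])@ry(-B); q=(pts(c,c['pixels'].min(2)>130)-s['tcp_pos'])@T
q=q[(abs(q[:,0])<.06)&(abs(q[:,1])<.019)&(q[:,2]<-.003)&(q[:,2]>-.025)]
print(len(q),np.percentile(q,[.2,50,99.8],axis=0).round(4).tolist())
for a in (-.04,-.02,0,.02,.035): print(np.median(q[abs(q[:,0]-a)<.006][:,2]).round(4))
mg(.08); now2()
```

```text
[ 0.60112176 -0.16326226  0.17868089] [ 179.92889132  -19.98909494 -107.98456472] 0.035774943846153914 59.99040126800537
12281 [[-0.0443, -0.0184, -0.0163], [0.0078, -0.0003, -0.0143], [0.0417, 0.0176, -0.0114]]
-0.0143
-0.0143
-0.0144
-0.0144
-0.0143
t 21.4 travel [-0.3834, 0.3378, -0.1367] dr [0.0777, 0.0007, 0.0308] dist 0.2645090727219613 deg 30.079809647959625
t 21.4 TCP in mag [ 149.6 -202.3   -5.1] rotdev [-27.96  -0.24 -11.1 ] F [-0.7 -0.1 -0.5] w 0.035774943846153914 q [ 12.8  20.3 -16.6  18.9 -64.9 -40.6]
```

Request:
{"fn": "jog_arm", "kwargs": {
  "travel": [
    [-0.058,0.068,-0.08],
    [-0.126,0.135,-0.13],
    [-0.203,0.203,-0.157],
    [-0.29,0.27,-0.154],
    [-0.383,0.338,-0.137],
    [-0.383,0.338,-0.137],
    [-0.383,0.338,-0.137],
    [-0.383,0.338,-0.137],
    [-0.383,0.338,-0.137],
    [-0.383,0.338,-0.137]
  ],
  "dr": [
    [0.018,0,0.007],
    [0.036,0,0.014],
    [0.054,0,0.021],
    [0.07,0.0005,0.028],
    [0.0777,0.0007,0.0308],
    [0.0777,0.0007,0.0308],
    [0.0777,0.0007,0.0308],
    [0.0777,0.0007,0.0308],
    [0.0777,0.0007,0.0308],
    [0.0777,0.0007,0.0308]
  ],
  "claw": [0.2,0.2,0.2,0.2,0.2,0.2,0.2,0.2,0.2,0.2]
}}

```text
time_s: 22.65
tcp_pos: [0.5043, 0.0816, 0.1791]
eef_rot: [-148.3, -17.1, -119.3]
contact_force: [-0.5, -0.1, -1.3]
gripper_width: 0.0354
gripper_force: 60.0
```

Run:
```python
from h import *
now2()
mg(.035,0,-.002)
```

```text
t 22.65 TCP in mag [ 1.7 -2.  80.8] rotdev [ 0.09 -0.02  0.13] F [-1.  -0.3 -0.9] w 0.0354240487317165 q [  52.6    6.6  -49.2   42.7  -55.  -108.6]
t 22.65 travel [-0.0312, 0.0037, 0.086] dr [-0.0002, 0.0, -0.0004] dist 0.0458060485778006 deg 0.15809778365551957
```

Request:
{"fn": "jog_arm", "kwargs": {
  "travel": [
    [-0.01,0.004,0.03],
    [-0.02,0.004,0.06],
    [-0.031,0.004,0.086],
    [-0.031,0.004,0.086],
    [-0.031,0.004,0.086],
    [-0.031,0.004,0.086],
    [-0.031,0.004,0.086],
    [-0.031,0.004,0.086],
    [-0.031,0.004,0.086],
    [-0.031,0.004,0.086]
  ],
  "dr": [
    [0,0,0],
    [0,0,0],
    [0,0,0],
    [0,0,0],
    [0,0,0],
    [0,0,0],
    [0,0,0],
    [0,0,0],
    [0,0,0],
    [0,0,0]
  ],
  "claw": [0.2,0.2,0.2,0.2,0.2,0.2,0.2,0.2,0.2,0.2]
}}

```text
time_s: 23.9
tcp_pos: [0.5241, 0.0755, 0.1384]
eef_rot: [-148.3, -17.2, -119.2]
contact_force: [-0.0, 1.0, -0.8]
gripper_width: 0.0355
gripper_force: 60.0
```

Run:
```python
from h import *
now2(); c=cap('wrist')
q=(pts(c)-M0)@magR(YAW)
w=q[(q[:,2]>.042)&(q[:,2]<.056)&(abs(q[:,0])<.022)&(abs(q[:,1])<.08)]
print('cart',len(w),np.percentile(w,[.5,50,99.5],axis=0).round(4).tolist())
for z in (.005,-.022,-.024): mg(z,0,-.002)
```

```text
t 23.9 TCP in mag [-0.7 -1.4 35.2] rotdev [ 0.12 -0.04  0.03] F [-0.7  0.9 -0.5] w 0.03550334812938784 q [  48.2   10.8  -51.7   49.1  -48.7 -112.7]
cart 16873 [[-0.0204, -0.0428, 0.0457], [-0.0003, -0.0065, 0.0492], [0.0204, 0.0424, 0.0544]]
t 23.95 travel [-0.0195, -0.0013, 0.0571] dr [-0.0003, 0.0001, -0.0001] dist 0.03017319197738281 deg 0.1302628175882104
t 23.95 travel [-0.0379, -0.0012, 0.1079] dr [-0.0003, 0.0001, -0.0001] dist 0.05716655625330723 deg 0.1302628175882104
t 23.95 travel [-0.0393, -0.0011, 0.1116] dr [-0.0003, 0.0001, -0.0001] dist 0.059166305611983105 deg 0.1302628175882104
```

Request:
{"fn": "jog_arm", "kwargs": {
  "travel": [
    [-0.007,0,0.019],
    [-0.013,0,0.038],
    [-0.0195,0,0.057],
    [-0.023,0,0.066],
    [-0.026,0,0.075],
    [-0.0295,0,0.084],
    [-0.033,0,0.093],
    [-0.036,0,0.102],
    [-0.038,0,0.109],
    [-0.038,0,0.109]
  ],
  "dr": [
    [0,0,0],
    [0,0,0],
    [0,0,0],
    [0,0,0],
    [0,0,0],
    [0,0,0],
    [0,0,0],
    [0,0,0],
    [0,0,0],
    [0,0,0]
  ],
  "claw": [0.2,0.2,0.2,0.2,0.2,0.2,0.2,0.2,0.2,0.2]
}}

```text
time_s: 25.2
tcp_pos: [0.5517, 0.0649, 0.0883]
eef_rot: [-148.3, -17.2, -119.2]
contact_force: [-3.0, 0.5, 6.2]
gripper_width: 0.0354
gripper_force: 60.0
```

Run:
```python
from h import *
now2(); c=cap('wrist'); cv2.imwrite('pics/in3.png',c['pixels'][...,::-1]); top(c); mg(-.022,0,-.002); mg(-.026,0,-.002)
```

```text
t 25.2 TCP in mag [ -0.1  -2.5 -23. ] rotdev [0.15 0.02 0.03] F [ 0.6 -0.5  6.9] w 0.035421919094997284 q [  41.1   16.3  -54.1   60.4  -41.8 -119.5]
(-0.046, -0.03) 2524 [-0.0095, -0.0084, 0.0067]
(-0.03, -0.01) 2314 [-0.0095, -0.0087, -0.0079]
(-0.01, 0.01) 1988 [-0.0094, -0.0086, -0.0077]
(0.01, 0.03) 533 [-0.0094, -0.0085, -0.0077]
(0.03, 0.046) 1278 [-0.0094, -0.0085, -0.0076]
t 25.25 travel [-0.0002, -0.0002, -0.0021] dr [-0.0004, -0.0, -0.0001] dist 0.001047965208524057 deg 0.15975653241636054
t 25.25 travel [-0.0029, -0.0002, 0.0054] dr [-0.0004, -0.0, -0.0001] dist 0.003082666192898908 deg 0.15975653241636054
```

Level at 8.5 mm below the lips. Open and back straight out.

Request:
{"fn": "jog_arm", "kwargs": {
  "travel": [
    [0,0,0],
    [0,0,0],
    [0,0,0],
    [0,0,0],
    [0.012,0,-0.03],
    [0.025,0,-0.065],
    [0.042,0,-0.113],
    [0.06,0,-0.17],
    [0.08,0,-0.22],
    [0.08,0,-0.22]
  ],
  "dr": [
    [0,0,0],
    [0,0,0],
    [0,0,0],
    [0,0,0],
    [0,0,0],
    [0,0,0],
    [0,0,0],
    [0,0,0],
    [0,0,0],
    [0,0,0]
  ],
  "claw": [0.65,0.65,0.65,0.65,0.65,0.65,0.65,0.65,0.65,0.65]
}}

```text
time_s: 26.5
tcp_pos: [0.4958, 0.0857, 0.1911]
eef_rot: [-148.3, -17.0, -119.1]
contact_force: [0.3, -0.1, -0.1]
gripper_width: 0.0573
gripper_force: 0.0
```

Run:
```python
from h import *
now2(); c=cap('wrist'); cv2.imwrite('pics/fin.png',c['pixels'][...,::-1]); top(c,-.025,.02)
q=(pts(c)-M0)@magR(YAW)
for sg in(1,-1):
    w=q[(abs(q[:,0])<.008)&(q[:,2]>.0025)&(q[:,2]<.012)&(q[:,1]*sg>.03)&(q[:,1]*sg<.06)]; print('lip',sg,len(w),np.percentile(abs(w[:,1]),[2,50,98]).round(4) if len(w) else '')
```

```text
t 26.5 TCP in mag [-0.4 -0.9 95.9] rotdev [ 0.17 -0.26  0.08] F [ 0.2 -0.  -0.3] w 0.05731348139689289 q [  54.3    5.1  -48.6   41.1  -56.9 -107.9]
(-0.046, -0.03) 862 [-0.0008, 0.0004, 0.0064]
(-0.03, -0.01) 861 [-0.0008, 0.0002, 0.001]
(-0.01, 0.01) 772 [-0.0007, 0.0002, 0.0011]
(0.01, 0.03) 967 [-0.0006, 0.0002, 0.0011]
(0.03, 0.046) 402 [-0.0007, 0.0003, 0.0011]
lip 1 0 
lip -1 244 [0.0416 0.0449 0.0481]
```

View pics/fin.png

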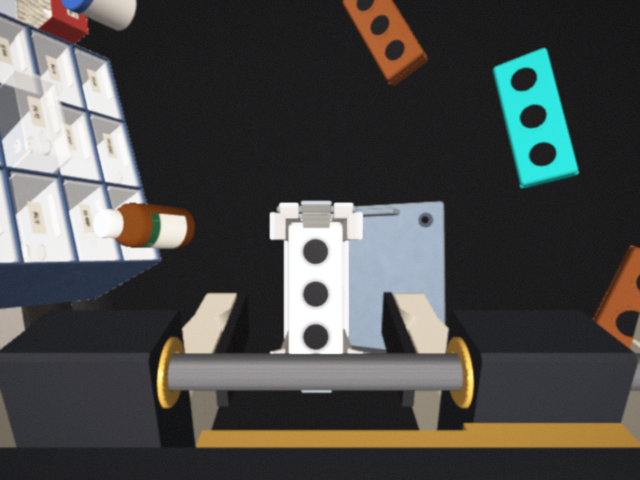

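```bash
python3 -c "
from plant import r
print(r.close_job())"
```

```text
the job is handed in; nothing more can be done
None
```

I loaded both cartridges well face up, sample first and control on top, and handed the job in at 26.5 s. The control's face sits level at the lips. Both lips measured shut after the sample; after the control the gripper hid the +y lip, so I inferred it shut from the level face. The hand-in returned no verdict.

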